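# Raise a circuit board to the test probes with a cam lever

### The arm

A 6-joint arm with a two-finger parallel gripper is mounted at the origin on the work surface. World frame = base frame: x ahead of the robot, y to its left, z up, the work surface at z = 0. Lengths are in mm, angles in rad, forces in N, time in s.
With the tool pointing down it reaches from about 325 to 875 mm from the base axis. Payload 4.4 kg.
Tool frame: the origin (TCP) lies on the centre line of the jaws, within the pads' length; the fingertips stand ahead of it and the grasp point (between the pads) lies 6 mm ahead of it (ctrl.tcp_to_tips is the z of the fingertips in the tool frame, in mm); z points along the fingers, y is the line along which they close (so a half turn about z gives the same grasp; the last joint's range is limited). The gripper opens to 85 mm and grips with 20 to 120 N. Pads are 22 mm wide; open, the fingers measure 114 mm over their backs; the gripper's body (76 mm by 85 mm) begins 54 mm behind the grasp point. The pads swing forward as they close: fully open they stand 13 mm farther back than shut.
Start: joints at [-1.337, 0.207, 1.542, -0, 1.393, -0.15], TCP at [215.828, -532.959, 256.282] pointing down, gripper open.
Joint ranges: [-2.73, 2.73], [-0.86, 2.22], [0.23, 2.46], [-1.11, 4.25], [0.08, 2.63], [-2.82, 2.82]. Speed limits (rad/s): [2.79, 2.79, 3.14, 3.14, 3.14, 3.14].

### API

Orientations are given as a 3x3 rotation matrix whose columns are the frame's x, y, z axes.
In Python, from plant import ctrl, sensors, optics gives the robot as it stands. Calls block until the motion is done:
- ctrl.move_ptp(position, orientation): joint-space move of the TCP to a pose.
- ctrl.move_l(position, rot=None, vel=150, threshold=None): straight line of the TCP; rot=None keeps the orientation; vel is the mean speed in mm/s. With threshold (N) it stops when the force on the tool has changed by that much, and returns True; else False.
- ctrl.set_joints(angles): joint-space move.
- ctrl.gripper_to(opening, force=None): finger opening in mm; force is the grip in N (None keeps the last); returns when the fingers have stopped.
- ctrl.hold(seconds).
- ctrl.solve_ik(position, orientation): joint angles nearest the present ones, or None.
- sensors.read_state(): the state.
- optics.grab_frame(name): name is "scene" or "top"; returns (picture, depth): 420x560x3 uint8, red, green, blue; 420x560 float32, mm along the optical axis (not along the pixel's ray), 0 where there is no reading.
- optics.camera_params(name): a dict with "mtx" (3x3 intrinsics, pixels), "R" (3x3) and "t" (3): a world point X has camera coordinates R X + t. Camera axes: x right, y down, z forward; pixel columns grow to the right and rows downward; lengths in mm; the calibration is good to about 2 mm. A picture is of the moment at which its call begins. camera_params takes no time and is no camera call.
A pose or a line that the arm cannot do raises ctrl.MotionError and nothing moves.
- ctrl.finish_job(): hands the job in; it is judged then, once.
The state is a dict: "t": time; "q": joint angles; "qvel": joint speeds; "tau": joint torques, N m; "eef_pos": TCP position; "eef_rot": TCP orientation; "force": force on the tool from outside, world axes, zero at the start; "wrist_torque": the same for the moment, N m; "grip_width": finger opening in mm; "grasp_force": force on a finger pad.
Only numpy, scipy, OpenCV 4.12 (cv2) and the standard library are available. Lean on these libraries where they do the work, as an engineer would, in place of code of your own. Each camera call takes 0.05 s, during which the arm holds its last target. There are 200 camera calls.

### The job

On the board test fixture, swing the quarter-turn latch open all the way to its stop so that its short tail no longer covers the plate carrying the circuit board. Then lift the cam lever until the cam is at its highest point, with the lever standing straight up and the board raised against the probes, and finish while still holding the lever there with the gripper, because it falls back if let go. Leave the wire spool, the battery pack and the jar where they are.

Things in the scene. Friction and masses are not known exactly. Their poses are not given: they have to be found in the camera images.
- fixture: board test fixture screwed to the bench: base plate 200 x 200 x 12 mm; origin at its underside's centre, x away from the robot at yaw 0, y left, z up; offsets below are in this frame. Black probe head (70 mm wide, x = +14 to +99 mm, top 139 mm above the bench) on a column at the far edge. Latch on the left (+y), cam lever on the right (-y)
- latch (a joint): angle of the quarter-turn latch about the vertical: 0 = closed stop (long handle to the fixture's +y; on its other side a 47 mm tail lies 5 mm above the nest plate and blocks it), 1.571 = open stop (handle to the fixture's -x, tail clear). Grows counter-clockwise from above. Starts at 0 to 0.25, stays where it is left, needs about 1 N at the handle's end
- latch_pivot (a point): point on the latch's vertical axis, at the mid height of the handle, 98 mm above the bench; 20 mm to -x and 85 mm to +y of the fixture's origin
- latch_tip (a point): point at mid height in the handle's grip, 75 mm from the axis. The handle reaches 90 mm out; its bar is 14 mm wide and tall, the last 40 mm a black grip 18 mm wide and 16 mm tall (90 to 106 mm above the bench), free above, beside and below (base plate's top at 12 mm)
- cam (a joint): angle of the cam lever about a level axis (the fixture's y): at 0 it lies towards the robot (fixture's -x), 10 degrees above level; grows as it swings up and over. 1.40 = straight up, lobe up, highest lift; beyond it the lift falls again; stop at 2.2. Starts at 0 to 0.2. A 0.2 N m/rad spring pulls it back to 0, friction 0.06 N m; with the latch closed it jams near 0.4
- cam_pivot (a point): point on the cam's axis, 50 mm above the bench; 20 mm to +x and 88 mm to -y of the fixture's origin
- crank_grip (a point): middle of the lever's grip, a black round bar 16 mm thick and 66 mm long, parallel to the cam axis (fixture's y), sticking out to -y from the flat steel arm (10 mm thick, 16 mm wide), with a 22 mm collar at its outer end. Its centre line is 110 mm from the cam axis; this point is 48 mm to -y of cam_pivot and 33 mm out from the arm. Turns with the lever
- nest (a joint): height of the grey nest plate (150 x 120 x 10 mm, top 84 mm above the bench when down, circuit board in its middle) above its lowest position, m; driven by the cam: 0 down, 0.020 at the cam's highest point
- spool: copper-coloured wire spool, 60 mm wide and 44 mm tall, loose; origin at the centre of its underside; stands beyond the fixture. Not to be moved
- battery: battery pack, 70 x 34 x 26 mm, loose; origin at the centre of its underside; lies beyond the fixture. Not to be moved
- jar: white jar, 68 mm wide and 75 mm tall, loose; origin at the centre of its underside; stands to the left of the fixture. Not to be moved

How it is judged:
By the outcome, as a careful person would: the job done as asked, in the order asked, and still so for the second after the job is handed in, while the arm keeps its last pose, push and grip.
It also fails if it takes over 48 s, if anything falls off the work surface, if the arm or the gripper's body presses on something with over 40 N, if the wrist force passes 120 N, or if a joint passes its speed limit or range.

## Working session

There is one attempt and no reset: what is moved stays moved. The work goes in short steps, each a Python script; the robot and the scene stay as the last script left them, time stands still between calls to the robot, and variables do not carry over. Pictures are saved under pics/ and viewed, at most 10 in all, crops included, and the job is handed in when it is done.

```bash
ls; mkdir -p pics
python3 - <<'E'
from plant import ctrl, sensors, optics
import cv2, numpy as np
for n in ("scene","top"):
    p,d=optics.grab_frame(n); cv2.imwrite(f"pics/{n}0.png",p[:,:,::-1]); np.savez(f"{n}0.npz",p=p,d=d)
    c=optics.camera_params(n); print(n,c["mtx"].round(1).tolist(),(-c["R"].T@c["t"]).round(),c["R"].round(3).tolist())
print(ctrl.tcp_to_tips, sensors.read_state()["t"])
E
```

```text
pics
scene [[544.4, 0.0, 283.3], [0.0, 544.4, 206.1], [0.0, 0.0, 1.0]] [1275.  171. 1103.] [[-0.069, 0.998, 0.006], [0.831, 0.061, -0.553], [-0.552, -0.033, -0.833]]
top [[449.1, 0.0, 286.8], [0.0, 449.1, 209.1], [0.0, 0.0, 1.0]] [ 514.  141. 1152.] [[-0.002, -1.0, 0.008], [-0.997, 0.001, -0.073], [0.073, -0.008, -0.997]]
25.0 0.1
```

View pics/top0.png

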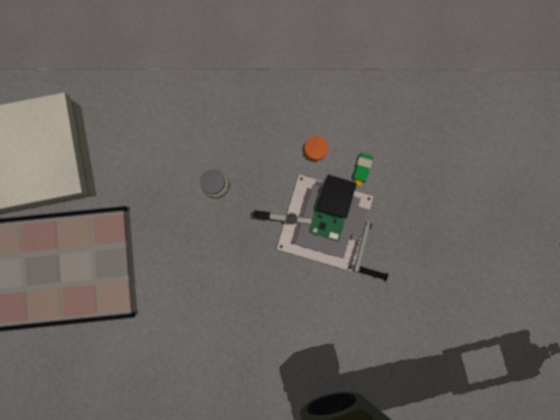

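View pics/scene0.png

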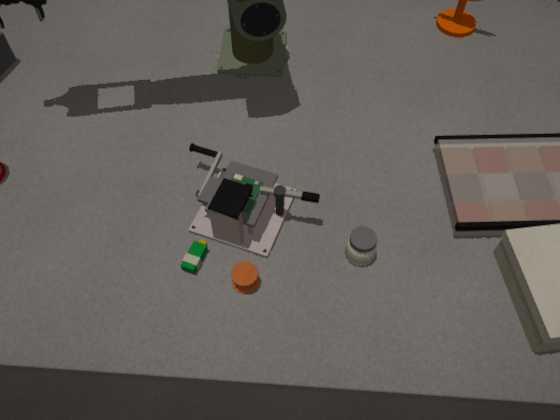

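The top view shows the fixture with plate corners near (300,177), (372,197), (350,270) and (279,248). The latch grip is at (261,215), its pivot at (291,219), and the lever grip at (373,273). The scene view agrees: latch grip (310,197), lever grip (203,151). I'll measure these using depth and rays.

```bash
cat > h.py <<'E'
from plant import ctrl, sensors, optics
import cv2, numpy as np
def cloud(n,d):
    c=optics.camera_params(n); v,u=np.mgrid[0:420,0:560]
    r=np.stack([u,v,np.ones_like(u)],-1)@np.linalg.inv(c["mtx"]).T
    return (r*d[...,None]-c["t"])@c["R"]      # world points
def ray(n,uv,z):
    c=optics.camera_params(n); r=c["R"].T@np.linalg.inv(c["mtx"])@[*uv,1]; o=-c["R"].T@c["t"]
    return o+r*(z-o[2])/r[2]
E
python3 - <<'E'
from h import *
for n,box in (("top",(235,165,400,295)),("scene",(180,135,330,260))):
    f=np.load(n+"0.npz"); p,d=f["p"],f["d"]; W=cloud(n,d)
    roi=np.zeros((420,560),bool); roi[box[1]:box[3],box[0]:box[2]]=1
    g=p.max(-1).astype(int); sat=g-p.min(-1)
    m=roi&(g>135)&(sat<40)&(W[...,2]<25)
    pts=W[m]; xy=pts[:,:2]
    # recast on z=12 from pixels
    v,u=np.nonzero(m); R=np.array([ray(n,(a,b),12)[:2] for a,b in zip(u,v)],np.float32)
    print(n,m.sum(),"z",np.median(pts[:,2]).round(1),"rect",cv2.minAreaRect(R), "floor z",np.median(W[roi&(g<90)&(W[...,2]<8)][:,2]))
    dark=(roi&(g<45)).astype(np.uint8); k,l,s,ce=cv2.connectedComponentsWithStats(dark)
    for i in range(1,k):
        if s[i,4]>15:
            q=W[l==i]; print(" dark",s[i].tolist(),ce[i].round(1),np.median(q,0).round(0), q[:,2].min().round(), q[:,2].max().round())
    x0,y0,x1,y1=box; cv2.imwrite(f"pics/{n}c.png",cv2.resize(p[y0:y1,x0:x1,::-1],None,fx=4,fy=4,interpolation=cv2.INTER_CUBIC))
E
```

```text
top 1691 z 12.4 rect ((599.8265991210938, 24.414154052734375), (199.2967987060547, 273.55157470703125), 73.48591613769531) floor z 0.7468048632140178
 dark [315, 176, 40, 42, 1145] [335.3 196.8] [616.  23. 139.] 82.0 1152.0
 dark [253, 211, 16, 9, 108] [260.6 214.9] [577. 194. 106.] 100.0 112.0
 dark [320, 223, 5, 6, 25] [322.  225.6] [552.  49.  90.] 86.0 93.0
 dark [360, 267, 28, 14, 149] [373.3 273.1] [440. -72.  76.] 70.0 1152.0
scene 1063 z 10.0 rect ((603.1988525390625, 22.629051208496094), (197.14630126953125, 271.7790832519531), 73.60111236572266) floor z -0.0993677621247207
 dark [190, 144, 27, 13, 148] [202.3 150.2] [445. -77.  73.] 66.0 80.0
 dark [208, 179, 45, 41, 1145] [230.9 198.1] [623.  20. 137.] 79.0 1103.0
 dark [274, 193, 10, 23, 157] [279.1 204. ] [581. 120.  59.] 12.0 106.0
 dark [301, 192, 18, 10, 143] [309.9 196.6] [584. 189. 103.] 90.0 1103.0
```

View pics/topc.png

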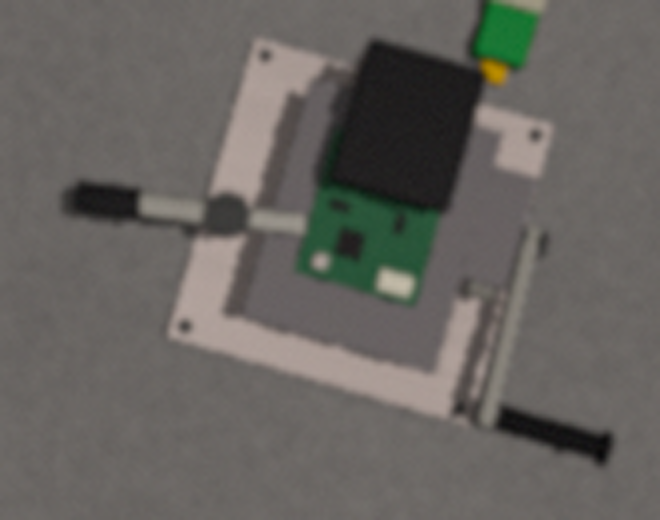

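View pics/scenec.png

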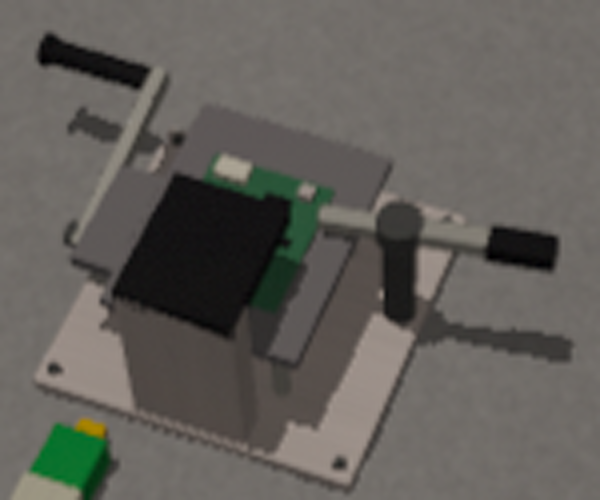

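The crops show the base plate screws: top crop (265,55), (183,327), (535,135) and scene crop (55,368), (340,462), (455,215). They also show the latch cap, both grips, and the latch closed with its tail on the nest.

Run:
```python
from h import *
def P(n,uv,z):
    o=(235,165) if n=="top" else (180,135)
    return ray(n,[(uv[0]-1.5)/4+o[0],(uv[1]-1.5)/4+o[1]],z)[:2]
def yaw(v): return np.arctan2(v[1],v[0])
a,b,c=[P("top",q,12) for q in ((265,55),(183,327),(535,135))]  # far-left, near-left, far-right
print("top c",(b+c)/2,"yaws",yaw(a-b),yaw(a-c)-np.pi/2,"len",np.linalg.norm(a-b),np.linalg.norm(a-c))
e,f,g=[P("scene",q,12) for q in ((55,368),(340,462),(455,215))] # far-right, far-left, near-left
print("scene c",(e+g)/2,"yaws",yaw(f-g),yaw(f-e)-np.pi/2,"len",np.linalg.norm(f-g),np.linalg.norm(f-e))
C=(b+c+e+g)/4; y=np.mean([yaw(a-b),yaw(a-c)-np.pi/2,yaw(f-g),yaw(f-e)-np.pi/2])
R=np.array([[np.cos(y),-np.sin(y)],[np.sin(y),np.cos(y)]])
print("C",C,"yaw",y)
for z in (106,): 
  gt=ray("top",(260.6,214.9),z)[:2]; gs=ray("scene",(309.9,196.6),z-4)[:2]; print("latch grip fixture frame rel pivot",R.T@(gt-C)-[-20,85],R.T@(gs-C)-[-20,85])
gt=ray("top",(373.3,273.1),76)[:2]; gs=ray("scene",(202.3,150.2),74)[:2]; print("crank rel pivot",R.T@(gt-C)-[20,-88],R.T@(gs-C)-[20,-88])
for n,u in (("top",(225,213)),("scene",(400,215))): print("cap",R.T@(P(n,u,108)-C))
```

```text
top c [564.05761275  35.85518769] yaws -0.29473214129716147 -0.2912258241747301 len 181.06526578448356 179.70461713240817
scene c [562.54680516  35.78672172] yaws -0.3026568729749702 -0.2854148870513813 len 185.7644222603032 179.23881130555836
C [563.30220896  35.82095471] yaw -0.29350743137456076
latch grip fixture frame rel pivot [-12.23998701  70.1422884 ] [-5.62391971 67.6666965 ]
crank rel pivot [-106.48660175  -52.13485427] [-99.93578183 -53.82170485]
cap [-18.68768372  85.54844873]
cap [-18.44323838  83.0117059 ]
```

```bash
cat >> h.py <<'E'
C=np.array([563.3,35.8]); YAW=-0.293
def fx(x,y,z):
    c,s=np.cos(YAW),np.sin(YAW); return np.array([C[0]+c*x-s*y,C[1]+s*x+c*y,z])
def down(th):   # tool down, tool y along world heading th
    y=np.array([np.cos(th),np.sin(th),0]); z=np.array([0,0,-1.]); return np.column_stack([np.cross(y,z),y,z])
def latch(a,z=104,r=72,flip=0):
    return fx(-20-r*np.sin(a),85+r*np.cos(a),z), down(YAW+np.pi+a+flip*np.pi)
def st(): 
    s=sensors.read_state(); print("t%.1f"%s["t"],s["eef_pos"].round(1) if hasattr(s["eef_pos"],"round") else s["eef_pos"],"F",np.round(s["force"],1),"w%.1f g%.1f"%(s["grip_width"],s["grasp_force"])); return s
E
python3 - <<'E'
from h import *
for fl in (0,1):
    for a in (.1,.8,1.65):
        q=ctrl.solve_ik(*latch(a,flip=fl)); print(fl,a,None if q is None else np.round(q,2))
for fl in (0,1):
    for c in (0,.7,1.4):
        t=.1745+c; q=ctrl.solve_ik(fx(20-110*np.cos(t),-136,56+110*np.sin(t)),down(YAW+fl*np.pi)); print("cam",fl,c,None if q is None else np.round(q,2))
E
```

```text
0 0.1 [ 0.18  0.45  1.57 -0.    1.13 -2.77]
0 0.8 [ 0.18  0.36  1.69 -0.    1.09  2.82]
0 1.65 [ 0.1   0.27  1.81 -0.    1.06  1.89]
1 0.1 [ 0.18  0.45  1.57 -0.    1.13  0.37]
1 0.8 [ 0.18  0.36  1.69 -0.    1.09 -0.32]
1 1.65 [ 0.1   0.27  1.81 -0.    1.06 -1.25]
cam 0 0 [-0.35  0.18  2.   -0.    0.96 -0.06]
cam 0 0.7 [-0.35  0.14  1.88 -0.    1.12 -0.05]
cam 0 1.4 [-0.34  0.25  1.69 -0.    1.21 -0.05]
cam 1 0 None
cam 1 0.7 None
cam 1 1.4 None
```

Run:
```python
from h import *
a=.12
p,R=latch(a,z=220,flip=1); ctrl.move_ptp(p,R)
ctrl.gripper_to(50,force=20)
if ctrl.move_l(latch(a)[0],vel=120,threshold=8): print("contact"); st(); raise SystemExit
ctrl.gripper_to(23); st()
for a in np.arange(.25,1.66,.14):
    hit=ctrl.move_l(*latch(a,flip=1),vel=70,threshold=12)
    s=st(); print(round(a,2),hit)
    if hit: break
p,d=optics.grab_frame("top"); cv2.imwrite("pics/l1.png",cv2.resize(p[165:295,235:400,::-1],None,fx=4,fy=4))
```

```text
t4.9 [581.3 193.9 104.4] F [-0.1  0.5  0.7] w22.8 g0.0
t5.2 [571.7 194.9 104.1] F [-0.4  0.2 -0.5] w23.2 g0.0
0.25 False
t5.5 [561.9 194.6 104. ] F [-0.3  0.4 -0.5] w23.3 g0.0
0.39 False
t5.8 [552.1 192.9 104. ] F [ 0.1 -0.1 -0.4] w23.2 g0.0
0.53 False
t6.1 [542.5 189.9 104. ] F [-0.5 -0.4  0.2] w22.8 g0.0
0.67 False
t6.3 [533.4 185.6 104. ] F [1.1 0.9 0.1] w22.8 g0.0
0.81 False
t6.6 [525.1 180.1 104. ] F [ 0.1  0.3 -0.2] w22.8 g0.0
0.95 False
t6.9 [517.5 173.4 104. ] F [0.4 0.8 0.2] w23.4 g0.0
1.09 False
t7.2 [511.  165.7 104. ] F [1.4 0.3 0.1] w23.2 g0.0
1.23 False
t7.5 [505.6 157.2 104. ] F [-0.2 -0.6 -0. ] w23.1 g0.0
1.37 False
t7.8 [501.4 148.1 104.1] F [-0.1  0.1  0.1] w22.8 g0.0
1.51 False
t8.1 [499.3 140.  104.3] F [ 1.4  4.4 -1.1] w23.1 g2.6
1.65 False
```

View pics/l1.png

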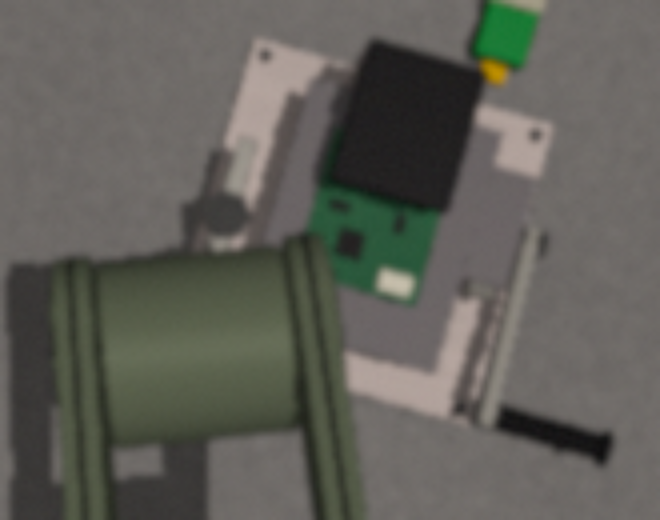

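The tail now points away along the plate's left edge, clear of the nest, and the force rose at the stop. I'll press a little more to confirm that, release, then move to the lever.

```bash
cat >> h.py <<'E'
def cam(c,z=0,r=110,dx=0): 
    t=.1745+c; return fx(20-r*np.cos(t)+dx,-136,56+r*np.sin(t)+z)
E
python3 - <<'E'
from h import *
print(ctrl.move_l(*latch(1.70,flip=1),vel=40,threshold=12)); st()
ctrl.gripper_to(45)
ctrl.move_l(latch(1.6,z=230)[0],vel=150)
f=optics.grab_frame("scene")[0]
ctrl.move_ptp(cam(0,150),down(YAW)); ctrl.gripper_to(60)
p=optics.grab_frame("scene")[0]; cv2.imwrite("pics/l2.png",cv2.resize(p[120:270,160:340,::-1],None,fx=4,fy=4))
print(ctrl.move_l(cam(0),vel=100,threshold=8)); st()
ctrl.gripper_to(25); st()
q=optics.grab_frame("scene")[0]; cv2.imwrite("pics/l3.png",np.hstack([cv2.resize(i[120:250,165:265,::-1],None,fx=4,fy=4) for i in (p,q)]))
E
```

```text
False
t8.4 [499.7 139.7 104.5] F [ 4.2 15.8 -4.7] w23.1 g8.1
False
t12.9 [440.1 -69.1  75.7] F [0.1 1.2 0.1] w59.7 g0.0
t13.3 [439.5 -68.9  75.2] F [ 0.4  0.8 -0.5] w25.2 g0.0
```

View pics/l2.png

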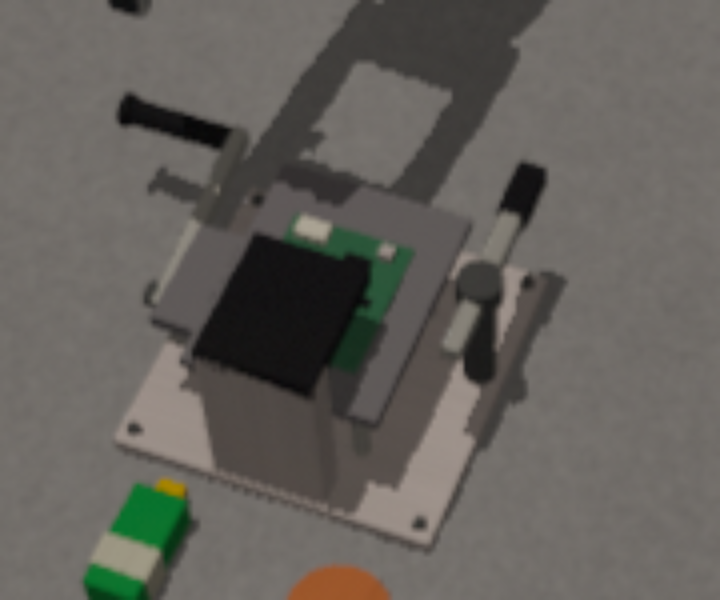

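View pics/l3.png

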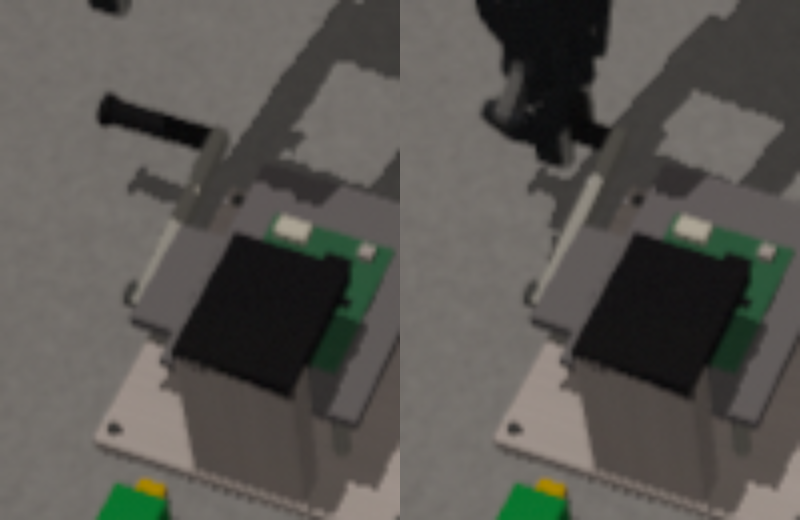

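The latch handle now points to fixture -x with its tail clear. The fingers straddle the lever grip with no contact. Next I close and lift along the arc.

Run:
```python
from h import *
ctrl.gripper_to(0,force=30); s=st()
off=s["eef_pos"]-cam(0); print("off",off.round(1))
for c in np.arange(.14,1.401,.14):
    hit=ctrl.move_l(cam(c),vel=60,threshold=25)
    s=st(); print(round(c,2),hit,(s["eef_pos"]-cam(c)).round(1))
    if hit: break
for n in("scene","top"):
    p,d=optics.grab_frame(n); np.savez(n+"4.npz",p=p,d=d); cv2.imwrite(f"pics/{n}4.png",cv2.resize(p[120:270,160:340,::-1] if n=="scene" else p[150:300,240:400,::-1],None,fx=4,fy=4))
```

```text
t13.6 [441.4 -69.5  75.7] F [ 5.4 -1.1 -2.4] w14.9 g29.3
off [ 2.  -0.6  0.6]
t14.0 [444.6 -70.4  90.4] F [ 6.9 -1.2 -3.7] w15.0 g29.5
0.14 False [ 1.6 -0.5  0.4]
t14.4 [449.2 -71.8 104. ] F [ 6.4 -1.5 -5.2] w15.2 g29.6
0.28 False [ 0.7 -0.2 -0.3]
t14.9 [455.3 -73.6 116.8] F [ 4.1 -0.5 -6.5] w14.8 g29.6
0.42 False [-0.6  0.2 -0.8]
t15.3 [463.5 -76.1 129.6] F [-4.8  1.8  0. ] w15.0 g29.9
0.56 False [-1.5  0.5 -0.1]
t15.7 [472.2 -78.7 140.3] F [-10.8   2.8   5.9] w15.1 g30.1
0.7 False [-3.4  1.1 -0.1]
t16.1 [482.5 -81.8 150.1] F [-18.6   4.6  15.8] w14.7 g30.5
0.84 False [-5.   1.6  0.7]
t16.5 [498.7 -86.6 159.3] F [-14.    4.2  16.3] w14.7 g31.4
0.98 False [-1.9  0.8  2.7]
t16.9 [514.6 -91.3 164.7] F [-7.5  2.6 12.4] w14.7 g31.8
1.12 False [0.2 0.2 2.9]
t17.3 [529.4 -95.7 167.5] F [-5.8  3.   9. ] w14.9 g32.0
1.26 False [0.5 0.2 2.5]
t17.7 [ 544.4 -100.2  168.2] F [-4.4  3.   5.5] w14.7 g32.1
1.4 False [0.8 0.1 2.2]
```

View pics/scene4.png

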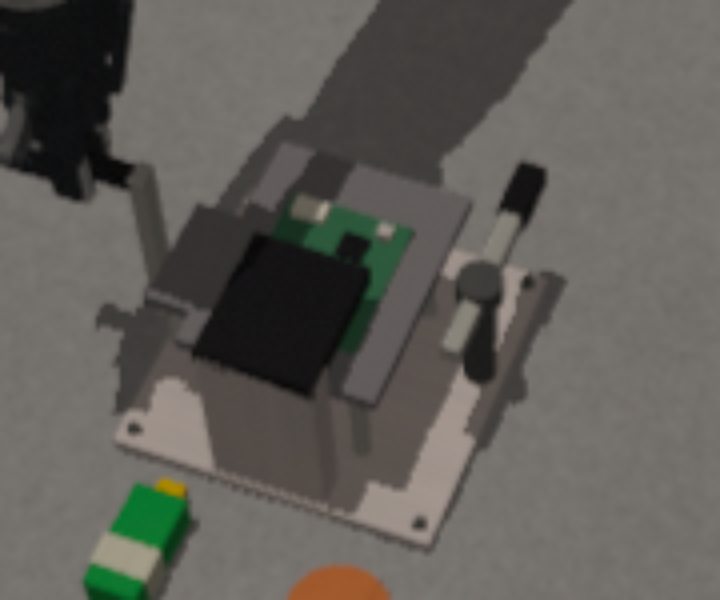

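The lever stands up beside the nest and the nest is raised; the gripper holds the grip at about (75,165). I'll measure the lever tilt and nest lift from the depth image.

Run:
```python
from h import *
c,s=np.cos(YAW),np.sin(YAW)
def F(W): 
    G=W.copy(); G[...,:2]=(W[...,:2]-C)@np.array([[c,-s],[s,c]]); return G
for n in("scene","top"):
    a=np.load(n+"0.npz"); b=np.load(n+"4.npz"); A=F(cloud(n,a["d"]));B=F(cloud(n,b["d"]))
    for k,G in(("before",A),("after",B)):
        m=(np.abs(G[...,1])<57)&(G[...,0]>-68)&(G[...,0]<-50)&(G[...,2]>70)&(G[...,2]<120); print(n,k,"nest z",np.median(G[m][:,2]).round(1),m.sum())
    m=(B[...,1]>-112)&(B[...,1]<-92)&(np.abs(B[...,0]-20)<40)&(B[...,2]>70)&(B[...,2]<152)
    q=B[m]; print("arm pts",len(q),np.median(q,0).round(1))
    for z in range(70,152,12):
        r=q[(q[:,2]>=z)&(q[:,2]<z+12)]
        if len(r): print(z,len(r),np.percentile(r[:,0],[5,50,95]).round(1),np.median(r[:,1]).round(1))
m=(A[...,1]>-112)&(A[...,1]<-92)&(A[...,2]>40)&(np.abs(A[...,0]+40)<85); q=A[m]
if len(q): print("before arm slope",np.polyfit(q[:,0],q[:,2],1),q[:,0].min(),q[:,0].max())
st()
```

```text
scene before nest z 81.6 301
scene after nest z 101.9 302
arm pts 132 [ 29.7 -95.3 119. ]
70 5 [29.9 31.9 32.6] -101.4
82 16 [18.5 29.5 33.1] -95.4
94 21 [18.4 29.8 33.4] -95.2
106 23 [20.3 29.9 32.5] -94.2
118 25 [18.3 28.8 31.6] -95.3
130 21 [18.  27.8 31.7] -95.5
142 21 [16.4 29.6 32.3] -94.9
top before nest z 84.4 366
top after nest z 104.4 379
arm pts 50 [ 17.8 -93.1 114.1]
70 6 [12.7 17.7 23.1] -93.0
82 8 [12.3 17.2 24.8] -93.0
94 7 [12.3 18.2 26.8] -93.2
106 8 [12.2 16.1 23.7] -93.1
118 7 [12.1 16.9 26.1] -93.4
130 8 [12.9 20.  25.3] -93.1
142 6 [12.6 17.1 24.9] -93.0
before arm slope [-0.16724211 60.78256225] -95.93873808592785 28.765316680933495
t17.8 [ 544.4 -100.1  168.2] F [-3.3  2.5  6. ] w15.1 g32.1
```

Nest lift is 20 mm and the lever is upright to within about 0.02 rad, leaning slightly toward the robot. I'll nudge it 1.5 mm, firm up the grip, check, and hand in.

Run:
```python
from h import *
ctrl.gripper_to(0,force=50); st()
p=cam(1.4,dx=1.5); p[2]=sensors.read_state()["eef_pos"][2]-1
ctrl.move_l(p,vel=20,threshold=25); ctrl.hold(.5); st()
a,d=optics.grab_frame("top"); W=cloud("top",d)
c,s=np.cos(YAW),np.sin(YAW); G=W.copy(); G[...,:2]=(W[...,:2]-C)@np.array([[c,-s],[s,c]])
m=(np.abs(G[...,1])<57)&(G[...,0]>-68)&(G[...,0]<-50)&(G[...,2]>70)&(G[...,2]<120); print("nest",np.median(G[m][:,2]))
a,d=optics.grab_frame("scene"); W=cloud("scene",d); G=W.copy(); G[...,:2]=(W[...,:2]-C)@np.array([[c,-s],[s,c]])
m=(G[...,1]>-108)&(G[...,1]<-92)&(G[...,0]>26)&(G[...,0]<38)&(G[...,2]>85)&(G[...,2]<152); print("face slope",np.polyfit(G[m][:,2],G[m][:,0],1))
cv2.imwrite("pics/end.png",a[:,:,::-1])
```

```text
t18.0 [ 544.3 -100.1  168.3] F [-3.4  2.8  6. ] w14.0 g48.6
t18.8 [ 544.5 -100.2  168.3] F [-5.   2.4  3. ] w14.4 g49.4
nest 104.16964516364507
face slope [-1.32627887e-02  3.17716175e+01]
```

View pics/end.png

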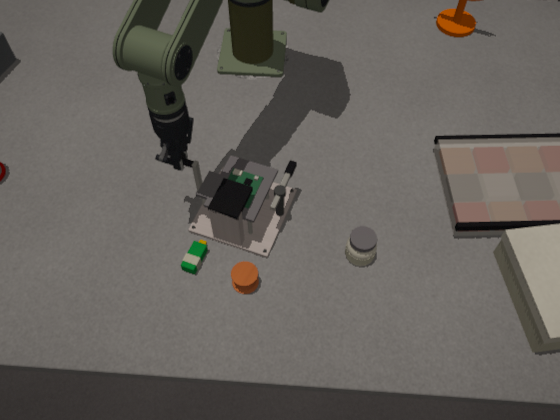

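The view shows the lever upright and held at about (190,165), the latch open, and the spool, battery and jar where they started.

```bash
python3 -c "
from h import *
print(ctrl.finish_job())"
```

```text
the job is handed in; nothing more can be done
None
```

The job is handed in: the latch is open against its stop, the lever is held upright to within about 0.02 rad with the board raised 20 mm, and the spool, battery and jar were not moved.

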